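# Oil the trailer hitch, draw its latch and hold the tongue up

### The arm

A 6-joint arm with a two-finger parallel gripper is mounted at the origin on the work surface. World frame = base frame: x ahead of the robot, y to its left, z up, the work surface at z = 0. Lengths are in m, angles in rad, forces in N, time in s.
With the tool pointing down it reaches from about 0.325 to 0.775 m from the base axis. Payload 9.3 kg.
Tool frame: the origin (TCP) lies on the mounting face of the last link; the fingertips stand 173 mm ahead of it and the grasp point (between the pads) lies bot.grasp_offset ahead of it (bot.grasp_offset is the distance from the TCP to the grasp point, in m); z points along the fingers, x is the direction in which the jaws open and shut, and the axes are right-handed (so a half turn about z gives the same grasp; the last joint's range is limited). The gripper opens to 85 mm and grips with 20 to 120 N. Pads are 22 mm wide; open, the fingers measure 114 mm over their backs; the gripper's body (76 mm by 85 mm) begins 54 mm behind the grasp point. The pads swing forward as they close: fully open they stand 13 mm farther back than shut.
Start: joints at [-1.326, 0.259, 0.021, 1.334, 0, 1.418], TCP at [0.213, -0.507, 0.405] pointing down, gripper open.
Joint ranges: [-3.04, 3.04], [-0.91, 1.82], [-1.04, 1.36], [-1.92, 1.95], [-1.52, 1.45], [-3.14, 3.14]. Speed limits (rad/s): [2.22, 2.22, 2.79, 3.14, 3.14, 3.14].

### API

Orientations are given as a unit quaternion [w, x, y, z].
In Python, from workcell import telemetry, vision, ticket, bot gives the robot as it stands. The module is installed in compiled form; this text tells all that it offers.
- The arm moves only by the tool drive_tool, never from a script. Its argument "deltas" is a list of rows, each a list of 6 numbers: the shift along the tool's x, y, z in mm, then the turn, a rotation vector about the tool's x, y, z in degrees. A call has 1 to 12 rows; each row is the pose to reach, as a shift and turn from the pose measured when the call began, along the tool's axes at that moment; what a row does not reach only later rows make up. A row lasts 1/8 s, in which the tool goes at most 62.5 mm and 10.7 degrees, less where a joint would pass 70% of its speed; a pose out of reach is approached as far as the arm can. A call with a gripper value outside its range is refused whole. "jaw" is the finger opening in mm, from 0 to 85.4, set as the call begins (left out, the last holds). The fingers move at their own pace and stop on an object; the grip force is fixed at half the most. Time passes only in rows, so rows that repeat a pose let the fingers close. It gives the time, the measured TCP pose, the force and the opening at its end, in the units of the state.
- telemetry.read_state(): the state, without advancing time (a new reading comes with each control period).
- vision.read_camera(name): name is "side" or "top"; returns the picture (420x560x3 uint8, blue, green, red); there is no depth.
- vision.camera_model(name): a dict with "fx", "fy", "cx", "cy" (pixels), "xyz" and "orientation" of the camera in the world. Camera axes: x right, y down, z forward; pixel columns grow to the right and rows downward; lengths in m; the calibration is good to about 2 mm. A picture is of the moment at which its call begins. camera_model takes no time and is no camera call.
- ticket.close_job(): hands the job in, once; it reports no verdict.
The state is a dict: "time": time; "joint_positions": joint angles; "dq": joint speeds; "joint_torque": joint torques, N m; "tool_pos": TCP position; "eef_rot": TCP orientation; "contact_force": force on the tool from outside, world axes, zero at the start; "ft_torque": the same for the moment, N m; "width": finger opening in m.
Only numpy, scipy, OpenCV 4.12 (cv2) and the standard library are available. Lean on these libraries where they do the work, as an engineer would, in place of code of your own. Each camera call takes 0.05 s, during which the arm holds its last target.

### The job

Free the bicycle-trailer hitch on the class bench: first give it a shot of lubricant by pressing the white nozzle cap of the clamped green spray can fully down and letting it spring back up. Then pull the red latch tab sideways, away from the blue coupler, against its spring, lift the trailer tongue off the ball until the coupler is about 8 cm up, and finish still holding it raised and steady in the gripper. Do not shift any of the other things on the table.

Things in the scene. Friction and masses are not known exactly. Their poses are not given: they have to be found in the camera images.
- hitch_rig: Fixed plywood board (390 x 130 x 18 mm) with a bike-trailer hitch. Origin on the table under the ball's centre; x runs from ball to pivot pin, y across towards the latch, z up. Board: x -70 to +320 mm. Steel ball 40 mm wide, top 92 mm up, on a 42 mm wide collar. Pivot pin along y at x = 260 mm, 85 mm up, between cheeks 100 mm high.
- tongue (a joint): Angle of the trailer tongue about the pivot pin, rad: 0 = coupler down on the ball, growing as the coupler end rises, stop at 0.7. Falls back by its own weight (3 to 6 N at the coupler end) when not held. It cannot rise while the latch is closed: the bolt catches under the ball's collar.
- drawbar: The trailer tongue: aluminium bar 36 mm wide, 28 mm high, with a blue coupler (84 x 56 mm) over the ball at the end nearer the robot. Origin on the pivot pin; x away from the coupler (ball at x = -260 mm when seated), y towards the latch. Highest point of the coupler: 107 mm above the table when seated. Carries the latch.
- latch (a joint): Travel of the spring latch sideways along the rig's +y, away from the coupler, m: 0 = closed, 0.020 = fully out. The spring pushes it closed: 4 N at the start, 9 N fully out; let go, it snaps back. From about 0.011 on the bolt is clear of the collar and the tongue can rise; pull it fully out for a margin.
- latch_tab (a point): Centre height of the red upright grip tab of the latch, beside the coupler: 32 mm long (along the drawbar), 12 mm thick (along the rig's y: pinch it so). Seated and closed: foot 99, this point 133, top 157 mm above the table, 58 mm to the ball's +y side. Moves with latch and tongue. Axes as the rig's when seated.
- cap_top (a point): Centre of the top of the white round nozzle cap (29 mm wide, 24 mm high) on the spray can, 192 mm above the table when up; moves with the cap.
- cap (a joint): Travel of the nozzle cap straight down, m: 0 = up, 0.006 = fully pressed. Spring: 3 N to start moving, about 7.5 N fully down; springs back up.
- spray_can: Green lubricant spray can with a yellow band, 60 mm wide, clamped on a fixed plywood foot (100 x 100 x 14 mm), always on the latch side of the rig. Its nozzle looks along its own -y, towards the hitch. Origin under its centre on the table.
- drum_pot: Bystander, leave alone: craft drum: terracotta pot, 116 mm wide, 104 mm high, with a kraft-paper skin. Origin at the centre of its underside.
- glue_tub: Bystander, leave alone: open clear plastic tub, 170 x 130 x 70 mm high. Origin at the centre of its underside.
- glue_bottle: Bystander, leave alone: closed white glue bottle with blue label and orange cap, 56 mm wide, 150 mm high (NOT the spray can). Origin at the centre of its underside.
- pencil_mug: Bystander, leave alone: empty yellow cup, 76 mm wide, 95 mm high. Origin at the centre of its underside.
- tape_roll: Bystander, leave alone: yellow tape roll lying flat, 84 mm wide, 24 mm high. Origin at the centre of its underside.
- brush: Bystander, leave alone: paste brush with blue handle, lying flat.
- spare_nut: Bystander, leave alone: round brass nut, 28 mm wide, 12 mm high, lying on the plywood board on the rig's -y side of the drawbar. Origin at the centre of its underside.
Not all that is in view belongs to the job. Leave any purple look-alike of the spray_can alone.

How it is judged:
By the outcome, as a careful person would: the job done as asked, in the order asked, and still so for the second after the job is handed in, while the arm keeps its last pose, push and grip.
It also fails if it takes over 48 s, if anything falls off the work surface, if the arm or the gripper's body presses on something with over 40 N, if the wrist force passes 120 N, or if a joint passes its speed limit or range.

## Working session

There is one attempt and no reset: what is moved stays moved. The work goes in short steps, Python scripts to look and compute and a tool call to move; the robot and the scene stay as the last step left them, time stands still between calls to the robot, and variables do not carry over. Pictures are saved under pics/ and viewed, and the job is handed in when it is done.

Besides the shell and the picture viewer there is one more tool, called after ">>>" in YAML: its name, and indented under it one key for each argument. drive_tool: Moves the arm, as the interface text tells. Its arguments: {"type":"object","properties":{"deltas":{"type":"array","items":{"type":"array","items":{"type":"number"}}},"jaw":{"type":"number"}},"required":["deltas"]}

```bash
mkdir -p pics
python3 - <<'E'
from workcell import telemetry, vision, ticket, bot
import cv2
for n in("side","top"):
    cv2.imwrite(f"pics/{n}0.png",vision.read_camera(n)); print(vision.camera_model(n))
print(telemetry.read_state(),bot.grasp_offset)
E
```

```text
{'fx': 399.2968792531087, 'fy': 399.2968792531087, 'cx': 284.40277579039696, 'cy': 214.79647725536825, 'xyz': array([0.18380349, 0.68240764, 1.05286133]), 'orientation': array([ 0.09407237, -0.23102781,  0.9094325 , -0.33272971])}
{'fx': 430.5242684745555, 'fy': 430.5242684745555, 'cx': 279.72126700918164, 'cy': 210.9976185193298, 'xyz': array([0.47429886, 0.03628908, 1.58157152]), 'orientation': array([ 0.024482  , -0.6969773 ,  0.71604066, -0.03015025])}
{'time': 0.1, 'joint_positions': array([-1.32559747e+00,  2.59163526e-01,  2.08199200e-02,  1.33370712e+00,
        1.26661221e-05,  1.41818668e+00]), 'dq': array([-0.00169006, -0.00101056,  0.00291878, -0.00168679, -0.00034787,
        0.0019478 ]), 'joint_torque': array([ 3.56559896e-03, -5.56692231e+01,  3.45072412e+01,  1.15641364e-02,
       -1.56580841e-04,  1.37559191e-06]), 'tool_pos': array([ 0.21305075, -0.50701154,  0.4041045 ]), 'eef_rot': array([-4.27177797e-04,  8.32886053e-01, -5.53444151e-01, -4.59279420e-04]), 'contact_force': array([ 0.47332225,  0.74732631, -0.67793468]), 'ft_torque': array([ 0.0320758 , -0.01629108, -0.03948083]), 'width': 0.08541653793697015} 0.1547
```

View pics/side0.png

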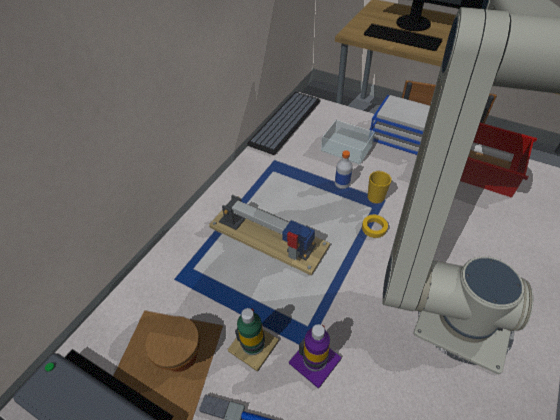

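View pics/top0.png

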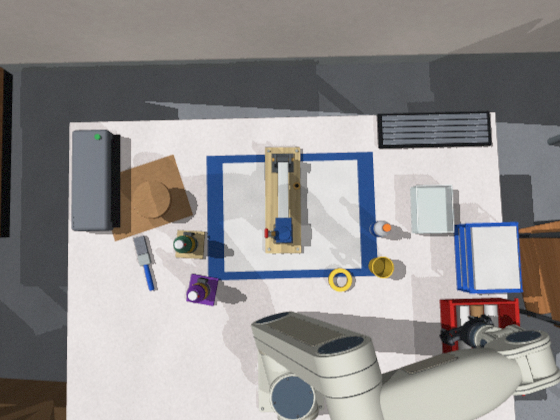

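The green can is at about (183,243) top and (250,330) side. The purple look-alike is at (200,290) top, the red tab at (268,232) top and (293,241) side, and the blue coupler at (284,231) top. I'll enlarge these areas.

Run:
```python
import cv2,numpy as np
t=cv2.imread("pics/top0.png");s=cv2.imread("pics/side0.png")
a=cv2.resize(t[140:310,160:320],None,fx=3.5,fy=3.5,interpolation=cv2.INTER_NEAREST)
b=cv2.resize(s[190:380,200:350],None,fx=3.1,fy=3.1,interpolation=cv2.INTER_NEAREST)
cv2.imwrite("pics/ct.png",a);cv2.imwrite("pics/cs.png",b)
```

```text
(no output)
```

View pics/ct.png

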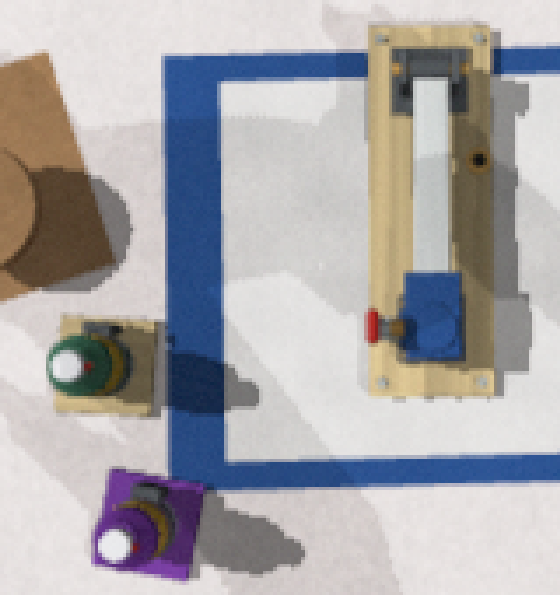

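View pics/cs.png

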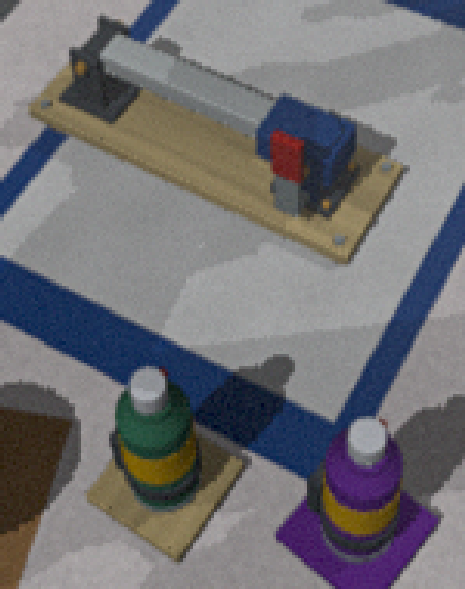

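The crops show the white cap, the nozzle dot, the red tab and four clear board corners. Next I turn them into positions.

```bash
cat > h.py <<'E'
import numpy as np,cv2
from scipy.spatial.transform import Rotation as R
from workcell import vision
M={n:vision.camera_model(n) for n in("side","top")}
def ray(n,u,v):
    m=M[n];q=m["orientation"];r=R.from_quat([q[1],q[2],q[3],q[0]])
    return np.array(m["xyz"]),r.apply([(u-m["cx"])/m["fx"],(v-m["cy"])/m["fy"],1])
def onz(n,u,v,z):
    c,d=ray(n,u,v); return c+d*(z-c[2])/d[2]
def tri(pt,ps):
    c1,d1=ray("top",*pt);c2,d2=ray("side",*ps)
    A=np.stack([d1,-d2],1);x=np.linalg.lstsq(A,c2-c1,rcond=None)[0]
    p,q=c1+x[0]*d1,c2+x[1]*d2
    return (p+q)/2,np.linalg.norm(p-q)
def proj(n,p):
    m=M[n];q=m["orientation"];r=R.from_quat([q[1],q[2],q[3],q[0]])
    x=r.inv().apply(np.array(p)-m["xyz"]);return m["fx"]*x[0]/x[2]+m["cx"],m["fy"]*x[1]/x[2]+m["cy"]
def blob(mask,box):
    x0,y0,x1,y1=box;k=np.zeros_like(mask);k[y0:y1,x0:x1]=mask[y0:y1,x0:x1]
    n,l,st,c=cv2.connectedComponentsWithStats(k)
    i=1+np.argmax(st[1:,4]);return c[i],st[i]
E
python3 - <<'E'
from h import *
np.set_printoptions(precision=4,suppress=True)
t=cv2.imread("pics/top0.png");s=cv2.imread("pics/side0.png")
def red(i):
    h=cv2.cvtColor(i,cv2.COLOR_BGR2HSV);return (((h[...,0]<8)|(h[...,0]>172))&(h[...,1]>150)&(h[...,2]>80)).astype(np.uint8)
def white(i):
    h=cv2.cvtColor(i,cv2.COLOR_BGR2HSV);return ((h[...,1]<40)&(h[...,2]>150)).astype(np.uint8)
ct,st=blob(red(t),(255,220,280,245));print("red top",ct,st,onz("top",*ct,.157))
cs,ss=blob(red(s),(280,225,305,255));print("red side",cs,ss,tri(ct,cs))
ct,st=blob(white(t),(172,235,192,252));print("cap top",ct,st,onz("top",*ct,.192))
cs,ss=blob(white(s),(238,303,260,325));print("cap side",cs,ss,onz("side",*cs,.188),tri(ct,cs))
for p in[(370,25),(493,25),(494,395),(370,395)]: # crop corners
    u=160+p[0]/3.5-.5;v=140+p[1]/3.5-.5;print("board",onz("top",u,v,.018))
E
```

```text
red top [266.0417 232.8333] [265 229   3   9  24] [0.5133 0.0705 0.157 ]
red side [291.9516 239.5323] [287 232  11  16 124] (array([0.5142, 0.0713, 0.1275]), np.float64(0.000123058211676176))
cap top [176.     243.1316] [172 235  11  17 114] [0.4871 0.3597 0.192 ]
cap side [246.3333 314.9412] [242 310  11   9  51] [0.4827 0.3567 0.188 ] (array([0.4846, 0.3587, 0.19  ]), np.float64(0.005731308177800548))
board [0.8344 0.069  0.018 ]
board [ 0.831  -0.0604  0.018 ]
board [ 0.4432 -0.0495  0.018 ]
board [0.4467 0.0786 0.018 ]
```

Run:
```python
from h import *
np.set_printoptions(precision=4,suppress=True)
t=cv2.imread("pics/top0.png");s=cv2.imread("pics/side0.png")
print(cv2.cvtColor(t,cv2.COLOR_BGR2GRAY)[236:254,170:190])
for th in(185,200,215):
  ct,st=blob((t.min(2)>th).astype(np.uint8),(174,237,186,251));print(ct,st,onz("top",*ct,.192))
for u,v in[(179.5,244.4)]:print(onz("top",u,v,.192))
print(cv2.cvtColor(s,cv2.COLOR_BGR2GRAY)[305:326,238:260])
print(onz("side",247.6,312.4,.192), tri((179.5,244.4),(247.6,312.4)))
```

```text
[[213 213 211 209 210 210 202 163 140 114  94  88  76  67  77  60  85  80
   67  68]
 [217 214 208 209 212 194 176 124  86  80  78  74  69  66  64  63  54  53
   50  57]
 [216 210 208 212 198 152 121  93  84  80  75  69  61  61  65  58  57  59
   47  41]
 [223 222 213 212 166 111  93  82  99 102  86  79  74  60  54  50  52  53
   50  39]
 [230 231 223 204 137  95 120 166 174 177 156 114  81  60  47  43  47  48
   49  50]
 [232 231 228 176 109 150 185 213 218 215 207 179 116  69  49  40  40  44
   45  48]
 [232 230 227 157 119 211 223 219 217 218 215 214 149  87  60  45  42  42
   45  44]
 [231 232 229 155 169 228 229 222 219 216 218 217 189 106  61  58  51  42
   46  49]
 [231 231 230 147 177 230 235 222 219 217 218 212 203 112  49  51  53  45
   45  44]
 [232 232 228 144 159 227 234 221 218 217 214 213 186 108  53  43  42  43
   46  49]
 [234 231 230 164 139 224 235 221 218 217 217 213 162  90  57  40  46  45
   45  45]
 [233 231 231 181 111 186 221 221 219 218 201 179 108  67  53  44  48  46
   47  51]
 [229 228 228 198 123 107 150 176 177 175 148 101  71  52  48  46  46  45
   48 
[... 1994 characters left out ...]
31 114  91  77  62  49  38  33
   30  31  26  41]
 [ 57  58  58  58  78 116 122 122 116 106 107 100  85  75  59  50  52  29
   27  35  25  37]
 [ 53  59  61  53  64 104 122 120 119 111 104 101  85  75  49  62  52  39
   39  37  41  38]
 [ 56  60  60  58  58  74  95 110 118 111 109  96  75  69  63  52  37  39
   46  39  37  41]
 [ 57  62  70  68  55  66  69  84  90  87  74  75  65  58  56  40  29  42
   41  36  33  37]
 [ 57  58  64  63  62  61  61  61  65  66  57  59  61  53  41  39  49  44
   48  41  42  39]
 [ 65  61  70  65  68  59  63  58  59  56  57  52  56  48  43  55  56  56
   48  37  47  38]]
[0.4822 0.3513 0.192 ] (array([0.4832, 0.3496, 0.1881]), np.float64(0.0008845732958151938))
```

```bash
cat >> h.py <<'E'
from workcell import telemetry
def conv(way):
    "way: rows (x,y,z,tool-x angle deg, world) -> tool deltas"
    s=telemetry.read_state();q=s["eef_rot"];r=R.from_quat([q[1],q[2],q[3],q[0]]);p=s["tool_pos"]
    out=[]
    for x,y,z,a in way:
        a=np.radians(a);X=np.array([np.cos(a),np.sin(a),0]);Z=np.array([0,0,-1.]);T=R.from_matrix(np.stack([X,np.cross(Z,X),Z],1))
        out.append([round(float(v),0) for v in r.inv().apply(np.array([x,y,z])-p)*1000]+[round(float(v),1)+0. for v in np.degrees((r.inv()*T).as_rotvec())])
    return out
E
python3 - <<'E'
from h import *
N=20;w=[]
for i in range(1,N+1):
    f=i/N;az=np.radians(-67.2+(36-(-67.2))*f);r=.55+.047*f
    w.append((r*np.cos(az),r*np.sin(az),.405+.02*min(1,f*4),-67.2+155.7*f))
o=conv(w)
for r in o[:10]:print(r)
print(w[9])
E
```

```text
[0.0, -50.0, -5.0, 0.0, 0.1, -7.8]
[-4.0, -99.0, -9.0, 0.0, 0.1, -15.6]
[-13.0, -149.0, -13.0, 0.0, 0.1, -23.4]
[-27.0, -197.0, -17.0, 0.0, 0.1, -31.1]
[-44.0, -245.0, -21.0, 0.0, 0.1, -38.9]
[-66.0, -290.0, -21.0, 0.0, 0.1, -46.7]
[-92.0, -334.0, -21.0, 0.0, 0.1, -54.5]
[-123.0, -375.0, -21.0, 0.0, 0.1, -62.3]
[-156.0, -414.0, -21.0, -0.1, 0.1, -70.1]
[-194.0, -449.0, -21.0, -0.1, 0.1, -77.9]
(np.float64(0.552373732058457), np.float64(-0.15422551712285493), 0.42500000000000004, 10.649999999999991)
```

>>> drive_tool:
  deltas:
    - [0,-50,-10,0,0,-8]
    - [-4,-99,-15,0,0,-16]
    - [-13,-149,-20,0,0,-23]
    - [-27,-197,-20,0,0,-31]
    - [-44,-245,-20,0,0,-39]
    - [-66,-290,-20,0,0,-47]
    - [-92,-334,-20,0,0,-54]
    - [-123,-375,-20,0,0,-62]
    - [-156,-414,-20,0,0,-70]
    - [-194,-449,-20,0,0,-78]
  jaw: 0

```text
time: 1.35
tool_pos: [0.5526, -0.1528, 0.4239]
eef_rot: [-0.001, 0.995, 0.096, -0.0]
contact_force: [0.4, 0.3, 0.8]
width: 0.0003
```

Run:
```python
from h import *
N=20;w=[]
for i in range(11,N+1):
    f=i/N;az=np.radians(-67.2+(36-(-67.2))*f);r=.55+.047*f
    w.append((r*np.cos(az),r*np.sin(az),.425,-67.2+155.7*f))
w.append((.4835,.3515,.425,88.5))
for r in conv(w):print(r)
s=telemetry.read_state();print(s["joint_positions"],s["width"])
```

```text
[23.0, -45.0, -1.0, -0.1, 0.0, -7.4]
[42.0, -93.0, -1.0, -0.1, 0.0, -15.2]
[57.0, -143.0, -1.0, -0.1, 0.0, -23.0]
[67.0, -195.0, -1.0, -0.1, 0.0, -30.7]
[72.0, -247.0, -1.0, -0.1, 0.0, -38.5]
[73.0, -300.0, -1.0, -0.1, 0.0, -46.3]
[69.0, -353.0, -1.0, -0.1, 0.0, -54.1]
[60.0, -405.0, -1.0, -0.1, 0.0, -61.9]
[47.0, -457.0, -0.0, -0.1, 0.0, -69.7]
[28.0, -508.0, -0.0, -0.1, 0.0, -77.4]
[29.0, -508.0, -0.0, -0.1, 0.0, -77.4]
[-4.16253611e-01  2.95236804e-01  1.21388435e-01  1.39852023e+00
  9.33160267e-04  9.61605280e-01] 0.00030504985072225577
```

>>> drive_tool:
  deltas:
    - [23,-45,0,0,0,-7]
    - [42,-93,0,0,0,-15]
    - [57,-143,0,0,0,-23]
    - [67,-195,0,0,0,-31]
    - [72,-247,0,0,0,-38.5]
    - [73,-300,0,0,0,-46]
    - [69,-353,0,0,0,-54]
    - [60,-405,0,0,0,-62]
    - [47,-457,0,0,0,-70]
    - [29,-508,0,0,0,-77.5]
    - [29,-508,0,0,0,-77.5]
  jaw: 0

```text
time: 2.72
tool_pos: [0.4817, 0.3542, 0.4243]
eef_rot: [-0.001, 0.714, 0.7, -0.0]
contact_force: [0.0, -0.3, 0.2]
width: 0.0001
```

Run:
```python
from h import *
t=vision.read_camera("top");s=vision.read_camera("side")
cv2.imwrite("pics/p1.png",np.hstack([cv2.resize(t[180:320,130:270],(560,560)),cv2.resize(s[230:380,190:240+100],(373,560))])[:, :800])
print(telemetry.read_state(), proj("side",(.4835,.3515,.192)))
```

```text
{'time': 2.825, 'joint_positions': array([0.48852114, 0.33823388, 0.18530982, 1.41864327, 0.00147771,
       0.51310266]), 'dq': array([-0.03200134, -0.00147737,  0.00116998,  0.00077967, -0.00045893,
        0.00136163]), 'joint_torque': array([ 1.89974941e+00, -6.23783398e+01,  3.48471129e+01,  4.94199770e-02,
        1.05426523e-01, -3.42059671e-02]), 'tool_pos': array([0.48340749, 0.3518035 , 0.42436007]), 'eef_rot': array([-8.17368631e-04,  7.15743985e-01,  6.98362266e-01, -1.62557843e-04]), 'contact_force': array([ 0.84878979,  0.09213591, -0.12381909]), 'ft_torque': array([-0.03306431, -0.02739017, -0.00732873]), 'width': 1.6030073013901932e-05} (np.float64(247.08576936637652), np.float64(312.21754113015635))
```

View pics/p1.png

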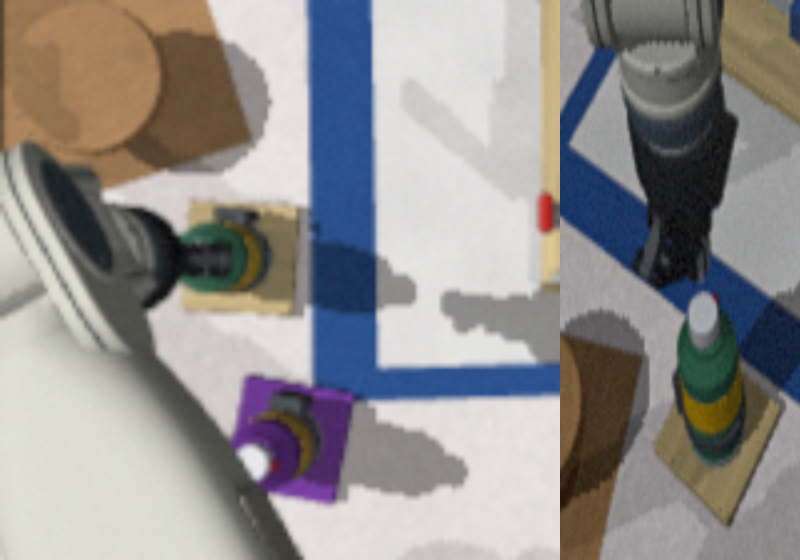

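The closed fingertips stand over the cap of the green can. I descend to just above it and then press.

>>> drive_tool:
  deltas:
    - [0,0,25,0,0,0]
    - [0,0,45,0,0,0]
    - [0,0,56,0,0,0]
    - [0,0,60,0,0,0]
    - [0,0,62,0,0,0]
    - [0,0,62,0,0,0]

```text
time: 3.58
tool_pos: [0.4836, 0.3516, 0.3632]
eef_rot: [-0.0, 0.716, 0.698, 0.0]
contact_force: [0.0, -4.2, 4.9]
width: 0.0001
```

>>> drive_tool:
  deltas:
    - [0,0,2,0,0,0]
    - [0,0,4,0,0,0]
    - [0,0,5,0,0,0]
    - [0,0,6,0,0,0]
    - [0,0,6,0,0,0]

```text
time: 4.2
tool_pos: [0.4832, 0.3515, 0.3594]
eef_rot: [0.0, 0.716, 0.698, 0.002]
contact_force: [-4.7, -5.3, 15.4]
width: -0.0002
```

>>> drive_tool:
  deltas:
    - [0,0,3,0,0,0]
    - [0,0,3,0,0,0]
    - [0,0,3,0,0,0]

```text
time: 4.58
tool_pos: [0.4828, 0.3513, 0.3593]
eef_rot: [0.001, 0.716, 0.698, 0.003]
contact_force: [-5.5, -5.9, 21.8]
width: -0.0002
```

The cap hit its stop: z stayed the same while the force rose to 22 N. I'll release it and check that it springs back.

>>> drive_tool:
  deltas:
    - [0,0,-5,0,0,0]
    - [0,0,-12,0,0,0]
    - [0,0,-30,0,0,0]
    - [0,0,-60,0,0,0]
    - [0,0,-80,0,0,0]
    - [0,0,-80,0,0,0]

```text
time: 5.32
tool_pos: [0.4825, 0.3513, 0.4405]
eef_rot: [0.001, 0.716, 0.698, 0.004]
contact_force: [-0.4, -0.4, -0.5]
width: 0.0001
```

Run:
```python
from h import *
s=vision.read_camera("side")
cv2.imwrite("pics/p2.png",cv2.resize(s[190:380,190:340],(474,600)))
a=cv2.imread("pics/side0.png")
print(np.abs(s[300:345,236:266].astype(int)-a[300:345,236:266]).mean())
w=[]
p0=telemetry.read_state()["tool_pos"]
N=6
for i in range(1,N+1):
    f=i/N; w.append((p0[0]+(.5155-p0[0])*f,p0[1]+(.0708-p0[1])*f,.43,88.5))
w.append((.5155,.0708,.40,88.5)); w.append((.5155,.0708,.35,88.5));w.append((.5155,.0708,.31,88.5));w.append((.5155,.0708,.31,88.5))
for r in conv(w):print(r)
```

```text
8.223703703703704
[-47.0, 7.0, 9.0, 0.3, -0.2, 0.1]
[-93.0, 13.0, 9.0, 0.3, -0.2, 0.1]
[-140.0, 20.0, 9.0, 0.3, -0.2, 0.1]
[-186.0, 27.0, 9.0, 0.3, -0.2, 0.1]
[-233.0, 33.0, 8.0, 0.3, -0.2, 0.1]
[-280.0, 40.0, 8.0, 0.3, -0.2, 0.1]
[-280.0, 40.0, 38.0, 0.3, -0.2, 0.1]
[-280.0, 39.0, 88.0, 0.3, -0.2, 0.1]
[-280.0, 39.0, 128.0, 0.3, -0.2, 0.1]
[-280.0, 39.0, 128.0, 0.3, -0.2, 0.1]
```

View pics/p2.png

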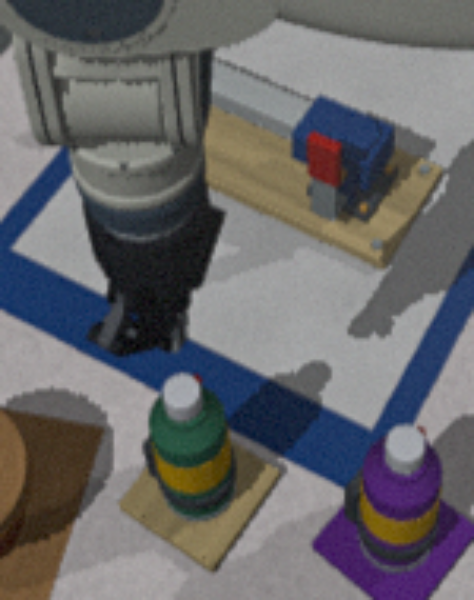

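The cap is back up at about the same side-view pixel, (247,312), as before. Next is the tab. I stop with the tips at about z = 0.165, above the tab top (0.157), to check alignment.

>>> drive_tool:
  deltas:
    - [-47,7,5,0,0,0]
    - [-93,13,9,0,0,0]
    - [-140,20,9,0.3,-0.2,0]
    - [-186,27,9,0.3,-0.2,0]
    - [-233,33,9,0.3,-0.2,0]
    - [-280,40,9,0.3,-0.2,0]
    - [-280,40,38,0.3,-0.2,0]
    - [-280,39,78,0.3,-0.2,0]
    - [-280,39,102,0.3,-0.2,0]
    - [-280,39,102,0.3,-0.2,0]
  jaw: 50

```text
time: 6.62
tool_pos: [0.5144, 0.0708, 0.3338]
eef_rot: [-0.002, 0.716, 0.698, -0.001]
contact_force: [0.6, 0.2, 0.9]
width: 0.05
```

Run:
```python
from h import *
s=vision.read_camera("side");t=vision.read_camera("top")
cv2.imwrite("pics/p3.png",np.hstack([cv2.resize(s[170:290,230:350],(480,480)),cv2.resize(t[190:280,230:290],(320,480))]))
st=telemetry.read_state();print(st["tool_pos"],st["width"],conv([(.5155,.0708,.2915,88.5)]))
```

```text
[0.51517801 0.07088254 0.33637116] 0.050062907796495276 [[-0.0, 0.0, 45.0, 0.0, 0.0, 0.1]]
```

View pics/p3.png

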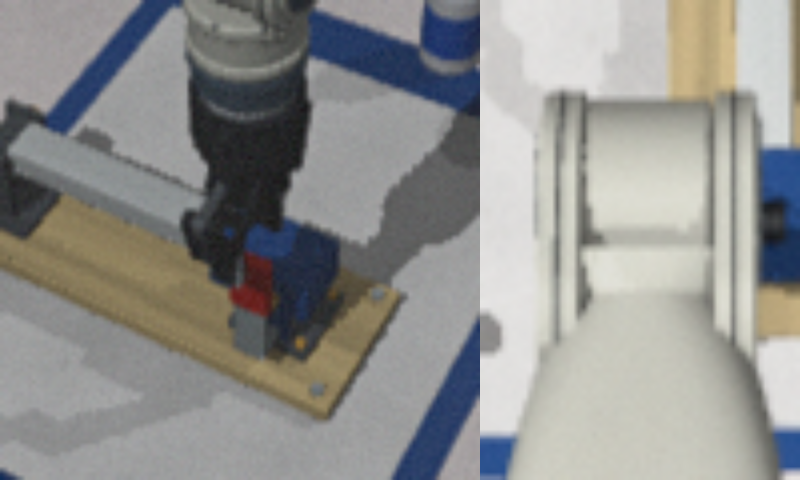

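The outer finger is on the near side of the red tab, so the two fingers straddle it. I descend, then close.

>>> drive_tool:
  deltas:
    - [0,0,15,0,0,0]
    - [0,0,30,0,0,0]
    - [0,0,42,0,0,0]
    - [0,0,45,0,0,0]
    - [0,0,45,0,0,0]

```text
time: 7.35
tool_pos: [0.5152, 0.0709, 0.2912]
eef_rot: [-0.0, 0.716, 0.698, 0.0]
contact_force: [0.1, -0.2, -0.4]
width: 0.05
```

>>> drive_tool:
  deltas:
    - [0,0,0,0,0,0]
    - [0,0,0,0,0,0]
    - [0,0,0,0,0,0]
    - [0,0,0,0,0,0]
    - [0,0,0,0,0,0]
    - [0,0,0,0,0,0]
  jaw: 5

```text
time: 8.1
tool_pos: [0.5153, 0.0707, 0.2917]
eef_rot: [0.0, 0.716, 0.698, 0.0]
contact_force: [-0.6, -3.8, 5.7]
width: 0.0115
```

Run:
```python
from h import *
s=vision.read_camera("side")
cv2.imwrite("pics/p4.png",cv2.resize(s[170:290,230:350],(480,480)))
st=telemetry.read_state();print(st["tool_pos"],st["width"],st["contact_force"])
```

```text
[0.51533498 0.07070799 0.29164982] 0.011140680726123644 [-0.76135687 -5.16386811  5.90492567]
```

View pics/p4.png

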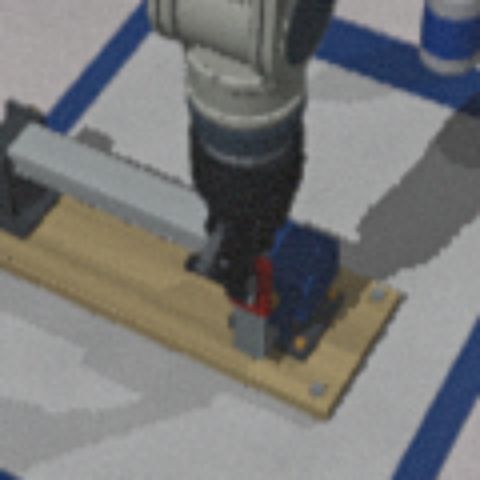

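>>> drive_tool:
  deltas:
    - [4,0,0,0,0,0]
    - [9,0,0,0,0,0]
    - [14,0,0,0,0,0]
    - [18,0,0,0,0,0]
    - [21,0,0,0,0,0]
    - [21,0,0,0,0,0]
    - [21,0,0,0,0,0]

```text
time: 9.02
tool_pos: [0.5157, 0.0911, 0.2917]
eef_rot: [0.001, 0.716, 0.698, -0.001]
contact_force: [-2.0, -10.5, 3.5]
width: 0.0113
```

Run:
```python
from h import *
s=vision.read_camera("side")
cv2.imwrite("pics/p5.png",cv2.resize(s[170:290,230:350],(480,480)))
st=telemetry.read_state();print(st["tool_pos"],st["width"],st["contact_force"],st["joint_positions"])
# tongue lift rows in present tool frame
q=st["eef_rot"];r=R.from_quat([q[1],q[2],q[3],q[0]]);p=st["tool_pos"]
a=-.0264;ex=np.array([np.cos(a),np.sin(a),0]);ey=np.array([-np.sin(a),np.cos(a),0])
ball=np.array([.515,.0127,0]);piv=ball+.26*ex+[0,0,.085]
for d in range(2,20,2):
    Q=R.from_rotvec(ey*np.radians(d));P=piv+Q.apply(p-piv)
    print(d,r.inv().apply(P-p)*1000,np.degrees((r.inv()*Q*r).as_rotvec()))
```

```text
[0.51574428 0.09110454 0.29168149] 0.011115851855305737 [-1.52385186 -9.13665638  3.49672793] [ 0.01508207  0.27398243 -0.25489977  1.04160279 -0.00234141  0.04033832]
2 [-0.02935491  7.37591444 -8.99119343] [ 1.99999328  0.00228771 -0.00465296]
4 [ -0.05845199  15.06112512 -17.71949366] [ 3.99998656  0.00457542 -0.00930592]
6 [ -0.08725579  23.04626881 -26.1742666 ] [ 5.99997984  0.00686313 -0.01395888]
8 [ -0.11573123  31.32161682 -34.34521142] [ 7.99997312  0.00915084 -0.01861185]
10 [ -0.1438436   39.87708694 -42.22237306] [ 9.9999664   0.01143854 -0.02326481]
12 [ -0.17155866  48.70225563 -49.79615443] [11.99995967  0.01372625 -0.02791777]
14 [ -0.19884263  57.78637078 -57.05732805] [13.99995295  0.01601396 -0.03257073]
16 [ -0.22566229  67.11836481 -63.99704728] [15.99994623  0.01830167 -0.03722369]
18 [ -0.25198495  76.68686811 -70.60685715] [17.99993951  0.02058938 -0.04187665]
```

View pics/p5.png

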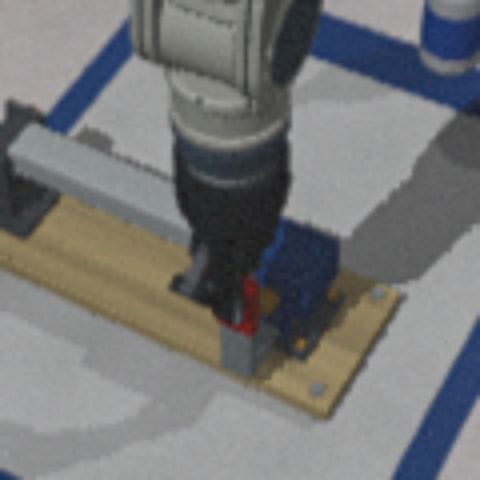

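The latch is about 20 mm out, with 9 N on the tool. I lift on the arc about the pivot, keeping a small sideways pull, and start with the first 6 degrees.

>>> drive_tool:
  deltas:
    - [1,4,-4.5,1,0,0]
    - [1,7.4,-9,2,0,0]
    - [1,11,-13.5,3,0,0]
    - [1,15,-18,4,0,0]
    - [1,19,-22,5,0,0]
    - [1,23,-26,6,0,0]
    - [1,23,-26,6,0,0]

```text
time: 9.95
tool_pos: [0.5389, 0.0909, 0.3168]
eef_rot: [-0.036, 0.715, 0.697, -0.039]
contact_force: [-0.4, -9.0, -5.0]
width: 0.0114
```

Run:
```python
from h import *
s=vision.read_camera("side")
cv2.imwrite("pics/p6.png",cv2.resize(s[170:290,230:350],(480,480)))
st=telemetry.read_state();print(st["tool_pos"],st["width"],st["contact_force"],st["joint_positions"])
q=st["eef_rot"];r=R.from_quat([q[1],q[2],q[3],q[0]]);p=st["tool_pos"]
a=-.0264;ex=np.array([np.cos(a),np.sin(a),0]);ey=np.array([-np.sin(a),np.cos(a),0])
ball=np.array([.515,.0127,0]);piv=ball+.26*ex+[0,0,.085]
print("tilt",np.degrees(np.arctan2(r.apply([0,0,1])@ex,-r.apply([0,0,1])[2])))
g=p+r.apply([0,0,.1547])-piv;print("grasp rel",g@ex,g[2],"tongue deg",np.degrees(np.arctan2(g[2],-g@ex)-np.arctan2(.052,.26)))
for d in range(1,14):
    Q=R.from_rotvec(ey*np.radians(d));P=piv+Q.apply(p-piv)
    print(d,r.inv().apply(P-p)*1000)
```

```text
[0.53885209 0.09094535 0.31671134] 0.011246658916634955 [-0.28330387 -9.76474987 -5.15224442] [ 1.37090959e-02  3.31637470e-01 -1.04947733e-01  1.24043227e+00
 -4.13340643e-04  3.97021846e-02]
tilt -6.080221242554951
grasp rel -0.25460743448766454 0.07788326524855231 tongue deg 5.698702636671876
1 [-0.02179096  3.62061382 -4.53119019]
2 [-0.0432982   7.3197573  -8.99850245]
3 [ -0.06451517  11.09630362 -13.400576  ]
4 [ -0.0854354   14.94910243 -17.73606992]
5 [ -0.10605252  18.87698011 -22.00366358]
6 [ -0.12636025  22.87874021 -26.20205703]
7 [ -0.1463524   26.95316375 -30.3299714 ]
8 [ -0.1660229   31.09900961 -34.38614928]
9 [ -0.18536573  35.31501493 -38.36935513]
10 [ -0.20437502  39.59989548 -42.27837561]
11 [ -0.22304497  43.95234604 -46.11202001]
12 [ -0.24136989  48.37104082 -49.86912056]
13 [ -0.25934421  52.85463382 -53.54853281]
```

View pics/p6.png

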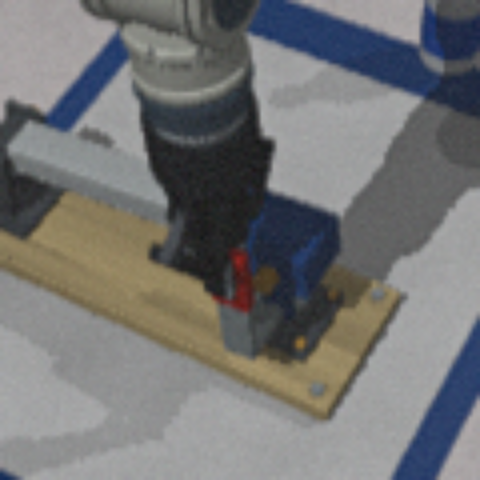

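The coupler is up about 26 mm and carries 5 N of weight. I continue 12 degrees more.

>>> drive_tool:
  deltas:
    - [1,3.6,-5,1,0,0]
    - [1,7.3,-9.5,2,0,0]
    - [1,11,-14,3,0,0]
    - [1,15,-18.5,4,0,0]
    - [1,19,-22.5,5,0,0]
    - [1,23,-27,6,0,0]
    - [1,27,-31,7,0,0]
    - [1,31,-35,8,0,0]
    - [1,35.5,-39,9,0,0]
    - [1,39.5,-43,10,0,0]
    - [1,44,-47,11,0,0]
    - [1,48.5,-51,12,0,0]

```text
time: 11.5
tool_pos: [0.5929, 0.0901, 0.3613]
eef_rot: [-0.111, 0.707, 0.689, -0.113]
contact_force: [-0.0, -9.5, -5.7]
width: 0.0114
```

>>> drive_tool:
  deltas:
    - [1,0,-1,0,0,0]
    - [1,0,-1,0,0,0]
    - [1,0,-1,0,0,0]
    - [1,0,-1,0,0,0]

```text
time: 12.0
tool_pos: [0.5932, 0.0904, 0.3612]
eef_rot: [-0.111, 0.707, 0.689, -0.114]
contact_force: [-1.5, -9.5, -4.6]
width: 0.0117
```

Run:
```python
from h import *
s=vision.read_camera("side");t=vision.read_camera("top")
cv2.imwrite("pics/p7.png",cv2.resize(s[170:290,230:350],(480,480)))
cv2.imwrite("pics/p7f.png",np.hstack([s,t])[:, :][::1, ::1] if 0 else cv2.resize(np.hstack([s,t]),(800,300)))
st=telemetry.read_state();print(st["tool_pos"],st["width"],st["contact_force"],st["joint_positions"],st["time"])
q=st["eef_rot"];r=R.from_quat([q[1],q[2],q[3],q[0]]);p=st["tool_pos"]
a=-.0264;ex=np.array([np.cos(a),np.sin(a),0])
piv=np.array([.515,.0127,.085])+.26*ex
print("tilt",np.degrees(np.arctan2(r.apply([0,0,1])@ex,-r.apply([0,0,1])[2])))
g=p+r.apply([0,0,.1547])-piv;th=np.arctan2(g[2],-g@ex)-np.arctan2(.052,.26);print(np.linalg.norm([g@ex,g[2]]),np.degrees(th),.26*np.sin(th))
```

```text
[0.59323243 0.090391   0.36117799] 0.011013275861484581 [-1.5534489  -9.35169985 -4.9482264 ] [0.01084743 0.48336361 0.22770313 1.63465235 0.00289171 0.03739517] 12.1
tilt -18.300953578964283
0.26597010102734403 17.77963947316565 0.07939280404959895
```

View pics/p7.png

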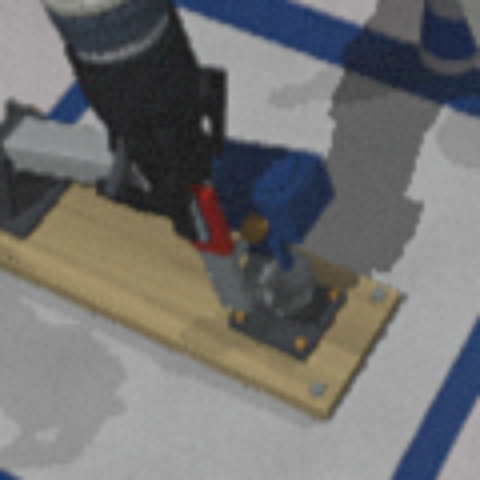

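View pics/p7f.png

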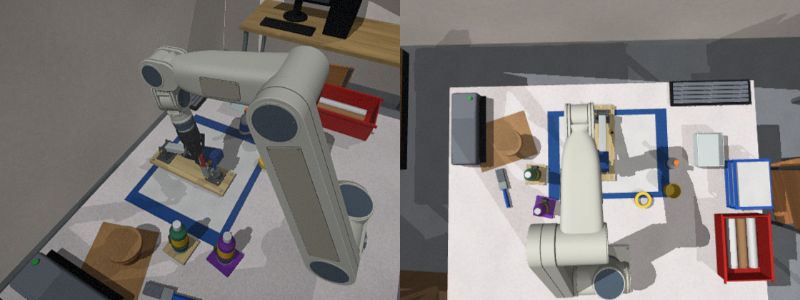

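The ball and its post are uncovered, and the coupler is about 79 mm up and steady. The other objects are where they were. I hold briefly, then hand in.

>>> drive_tool:
  deltas:
    - [1,0,-1,0,0,0]
    - [1,0,-1,0,0,0]
    - [1,0,-1,0,0,0]
    - [1,0,-1,0,0,0]
    - [1,0,-1,0,0,0]
    - [1,0,-1,0,0,0]

```text
time: 12.85
tool_pos: [0.5936, 0.0907, 0.3612]
eef_rot: [-0.111, 0.707, 0.688, -0.115]
contact_force: [-2.0, -10.2, -4.4]
width: 0.0116
```

Run:
```python
from workcell import ticket,telemetry
s=telemetry.read_state();print(s["tool_pos"],s["dq"],s["width"]);print(ticket.close_job())
```

```text
[0.5935903  0.0907153  0.36117703] [ 0.00135152  0.00112321 -0.00124857 -0.00078154 -0.00063694 -0.00119073] 0.011564663314934647
the job is handed in; nothing more can be done
None
```

The hitch is free and the job is handed in at 12.85 s, with the arm still holding the coupler up.

- **Lubricant:** I pressed the green can's cap to its stop. The height stayed the same while the force rose to 22 N. After release, the side picture showed the cap back up.
- **Latch:** I pinched the red tab and pulled it about 20 mm out, against about 9 N.
- **Lift:** I lifted the tongue along its arc to about 17.8 degrees. That puts the coupler about 79 mm up, worked out from the gripper pose rather than measured in a picture.
- **Last checks:** The gripper was still on the tab (11.6 mm opening) and the arm was steady. The wrist carried about 10 N from the latch spring and 4–5 N of weight. The ball was uncovered in the side view. By eye, I saw no other object moved in the final pictures; the arm hid part of the table. No check failed or disagreed.

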